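# Seat a coaxial centre conductor in the length gauge

### The arm

A 6-joint arm with a two-finger parallel gripper is mounted at the origin on the work surface. World frame = base frame: x ahead of the robot, y to its left, z up, the work surface at z = 0. Lengths are in m, angles in rad, forces in N, time in s.
With the tool pointing down it reaches from about 0.325 to 0.85 m from the base axis. Payload 4.4 kg.
Tool frame: the origin (TCP) lies between the finger pads; the fingertips stand ahead of it and the grasp point (between the pads) lies 5 mm behind it (r.tip_reach is the z of the fingertips in the tool frame, in m); z points along the fingers, y is the line along which they close (so a half turn about z gives the same grasp; the last joint's range is limited). The gripper opens to 94 mm and grips with 3 to 60 N. Pads are 16 mm wide; open, the fingers measure 119 mm over their backs; the gripper's body (75 mm by 177 mm) begins 78 mm behind the grasp point.
Start: joints at [-1.395, 0.207, 1.542, -0, 1.393, -0.15], TCP at [0.184, -0.545, 0.219] pointing down, gripper open.
Joint ranges: [-2.73, 2.73], [-0.86, 2.22], [0.23, 2.46], [-1.11, 4.25], [0.08, 2.63], [-2.82, 2.82]. Speed limits (rad/s): [2.79, 2.79, 3.14, 3.14, 3.14, 3.14].

### API

Orientations are given as a unit quaternion [x, y, z, w].
In Python, from cell import r gives the robot as it stands.
- The arm moves only by the tool step_arm, never from a script. Its arguments are lists of equal length, an entry for each row: "twist": the turn, a rotation vector about the tool's x, y, z in degrees, a list of three; "travel": the shift along the tool's x, y, z in cm, a list of three; "hand": the finger opening in cm, from 0 to 9.4. A call has 1 to 10 rows; each row is the pose to reach, as a shift and turn from the pose commanded when the call began, along the tool's axes at that moment; what a row does not reach only later rows make up. A row lasts 1/8 s, in which the tool goes at most 62.5 mm and 10.7 degrees, less where a joint would pass 70% of its speed; a pose out of reach is approached as far as the arm can. A call with a gripper value outside its range is refused whole. The fingers move at their own pace and stop on an object; "squeeze" is the grip in N (left out, the last holds). Time passes only in rows, so rows that repeat a pose let the fingers close. It gives the time, the measured TCP pose, the force, the opening and the grip force at its end, in the units of the state.
- r.get_obs(): the state, without advancing time (a new reading comes with each control period).
- r.grab_frame(name): name is "side" or "top" or "wrist"; returns a dict with "frame" (400x640x3 uint8, red, green, blue), "z_map" (400x640 float32, m along the optical axis (not along the pixel's ray), 0 where there is no reading), "vfov" (degrees; the focal length in pixels is half the picture's height over the tangent of half this angle, whatever the lens; pixels are square), "cx", "cy" (the principal point, pixels), "rvec" (rotation vector, rad) and "tvec" (3), from world to camera coordinates, as OpenCV has them; the wrist camera has in their place "hand_eye" (4x4, takes a point from camera to tool coordinates, whose origin is the TCP and whose axes are the flange's). Camera axes: x right, y down, z forward; pixel columns grow to the right and rows downward; lengths in m; the calibration is good to about 2 mm. A picture is of the moment at which its call begins: read the wrist's pose just before it.
- r.close_job(): hands the job in; it is judged then, once.
The state is a dict: "t": time; "joint_pos": joint angles; "dq": joint speeds; "tau": joint torques, N m; "position": TCP position; "eef_rot": TCP orientation; "ft_force": force on the tool from outside, world axes, zero at the start; "wrist_torque": the same for the moment, N m; "grip_width": finger opening in m; "grip_force": force on a finger pad.
Only numpy, scipy, OpenCV 4.12 (cv2) and the standard library are available. Lean on these libraries where they do the work, as an engineer would, in place of code of your own. Each camera call takes 0.05 s, during which the arm holds its last target. There are 200 camera calls.

### The job

Take the brass rod out of its black rest, lay it in the open part of the V-groove of the length gauge, and push it along the groove under the bridge until its end has pushed in the little spring pin of the end stop and bears on the stop's anvil. Press it home there for about half a second with a light push, 5 to 10 N more than the sliding took, then let go and leave it lying home; the stop is delicate and more than 15 N on it spoils the gauge. Do not disturb the other things on the bench.

Things in the scene. Friction and masses are not known exactly. Their poses are not given: they have to be found in the camera images.
- rod_center (a point): Centre of the loose solid brass rod (a coaxial centre conductor): 16 mm diameter, 120 mm long, ends bevelled 2 mm, about 0.12 kg, both ends alike. x lies along the rod (either way round). It starts lying level in the black rest, its axis 34 mm above the bench.
- rest_mid (a point): Middle of the fixed black rest on which the rod waits, at bench height; x along the rod. Base plate 160 x 60 mm, 10 mm thick; two V-notched blocks 14 mm long, 30.5 mm high, centred 45 mm either side of the middle. The middle 70 mm of the rod are free for fingers down to 24 mm below its axis.
- groove (a point): On the axis line of a rod seated in the fixed gauge's aluminium 90 degree V-groove, 45 mm above the bench, at the bridge's entrance face. x along the groove to the end stop, z up. The groove runs from x = -160 to 130 mm, open from -160 to 0. Its edges end 3.5 mm below that axis, 8 mm either side; it is 27 mm wide outside. Base plate 310 x 80 x 10 mm.
- bridge (a point): Top middle of the dark steel bridge over the groove, 66 mm above the bench; axes as groove. It spans x = -15 to 15 mm from here; legs 16 to 26 mm either side, underside 13 mm above the rod's axis; a round cap stands 10 mm higher. A ball plunger under its middle reaches 2 mm into the rod's path; the rod's end lifts it, then it drags: pushing takes up to 6 N before the stop.
- stop_face (a point): Middle of the front face of the end stop's saddle, on the seated rod's axis line, 45 mm above the bench, 80 to 100 mm beyond groove; x as groove, away from the rod. The anvil stands out of this face towards the rod by 2 to 22 mm, set differently each time and not measured: find it by feel. So the rod's centre ends 62 to 82 mm before this point.
- stop: The end stop: steel saddle 52 mm wide across the groove, 59 mm high; origin under its face. Its anvil (12 mm round) is clamped and does not yield: the force rises steeply at touch, so push at 10 mm/s or less near it. In the anvil's middle a 5 mm pin stands out 3 mm more; its spring (0.3 N, 0.6 N when in) is too weak to push the rod back.
- rod: The same brass rod; origin at its centre, x along the rod.
- antenna: Bystander, loose: small black antenna, 140 mm high, on a round magnetic foot of 48 mm diameter; origin under the foot.
- puck: Bystander, loose: black round puck, 72 mm diameter, 45 mm high; origin under its centre.
- module: Bystander, loose: aluminium box 75 x 100 x 28 mm with three brass sockets on one side; origin under its centre.
Things that resemble listed ones, but are neither listed nor needed, are in the scene too. Of the things that look like the rod, the smallest one is meant.

How it is judged:
On the way, in this order (a step that is already met when the one before it is completed fails the run):
1. the rod lies seated in the groove, in line with it (y of rod_center in the frame of groove between -0.0025 and 0.0025 m and z of rod_center in the frame of groove between -0.0025 and 0.0025 m and angle between the x axis of rod_center and the x axis of groove, either way round below 0.04 rad), for 0.2 s.
2. the rod, still seated in the groove, presses on the end stop with more than 3 N for 0.3 s (all of step 1 and contact force between rod and stop above 3 N), for 0.3 s.
At the end, for the whole second after the job is handed in: The rod lies at rest, let go, in the V-groove (centre within 2.5 mm of the seated line sideways and in height, direction within 0.04 rad), pushed under the bridge, its end within 1.5 mm of the anvil, so that the stop's spring pin is pushed in and bears on it with more than 0.45 N (0.6 N fully home) (all of step 1 and contact force between rod and stop above 0.45 N and x of rod_center in the frame of stop_face above -0.0835 m and linear speed of rod below 0.01 m/s); the robot touches nothing.
It fails at once if the rod presses on the end stop with more than 15 N (contact force between rod and stop above 15 N).
It fails at once if a robot part pushes on the end stop itself with more than 15 N (contact force between any of the arm, the fingers and stop above 15 N).
It fails at once if the antenna is disturbed by more than 20 mm or tipped (distance of antenna from where it was at the start of the episode above 0.02 m or angle between antenna's own z axis and vertical above 0.3 rad).
It fails at once if the puck is disturbed by more than 20 mm or tipped (distance of puck from where it was at the start of the episode above 0.02 m or angle between puck's own z axis and vertical above 0.3 rad).
It fails at once if the module is disturbed by more than 20 mm or tipped (distance of module from where it was at the start of the episode above 0.02 m or angle between module's own z axis and vertical above 0.3 rad).
It also fails if it takes over 64 s, if anything falls off the work surface, if the arm or the gripper's body presses on something with over 40 N, if the wrist force passes 120 N, or if a joint passes its speed limit or range.

## Working session

There is one attempt and no reset: what is moved stays moved. The work goes in short steps, Python scripts to look and compute and a tool call to move; the robot and the scene stay as the last step left them, time stands still between calls to the robot, and variables do not carry over. Pictures are saved under pics/ and viewed, at most 10 in all, crops included, and the job is handed in when it is done.

Besides the shell and the picture viewer there is one more tool, called as name(argument=value, ...) on one line, values as JSON. step_arm: Moves the arm, as the interface text tells. Its arguments: {"type":"object","properties":{"twist":{"type":"array","items":{"type":"array","items":{"type":"number"}}},"travel":{"type":"array","items":{"type":"array","items":{"type":"number"}}},"hand":{"type":"array","items":{"type":"number"}},"squeeze":{"type":"number"}},"required":["twist","travel","hand"]}

```bash
mkdir -p pics
cat > h.py <<'E'
import numpy as np, cv2
from cell import r
from scipy.spatial.transform import Rotation as R
def cam(name):
    o=r.get_obs(); f=r.grab_frame(name); h=f["frame"].shape[0]
    F=h/2/np.tan(np.radians(f["vfov"])/2); K=np.array([[F,0,f["cx"]],[0,F,f["cy"]],[0,0,1]])
    if "hand_eye" in f:
        T=np.eye(4);T[:3,:3]=R.from_quat(o["eef_rot"]).as_matrix();T[:3,3]=o["position"];T=T@np.array(f["hand_eye"])
    else:
        A=np.eye(4);A[:3,:3]=cv2.Rodrigues(np.array(f["rvec"],float))[0];A[:3,3]=np.ravel(f["tvec"]);T=np.linalg.inv(A)
    return f["frame"],f["z_map"],K,T
def plane(K,T,uv,z):
    uv=np.atleast_2d(uv).astype(float); d=np.c_[uv,np.ones(len(uv))]@np.linalg.inv(K).T@T[:3,:3].T
    return T[:3,3]+d*((z-T[2,3])/d[:,2])[:,None]
def cloud(zm,K,T):
    v,u=np.mgrid[:zm.shape[0],:zm.shape[1]]
    p=np.stack([(u-K[0,2])/K[0,0]*zm,(v-K[1,2])/K[1,1]*zm,zm],-1)
    return p@T[:3,:3].T+T[:3,3]
E
python3 - <<'E'
from h import *
o=r.get_obs(); print({k:np.round(v,3) for k,v in o.items()}, r.tip_reach)
for n in ["top","side"]:
    f,z,K,T=cam(n); cv2.imwrite(f"pics/{n}0.png",f[:,:,::-1]); np.savez(f"{n}0.npz",f=f,z=z,K=K,T=T); print(n,K[0],T.round(3).tolist(),(z>0).mean())
E
```

```text
{'t': np.float64(0.0), 'joint_pos': array([-1.395,  0.207,  1.543,  0.   ,  1.394, -0.15 ]), 'dq': array([0.001, 0.   , 0.001, 0.002, 0.001, 0.   ]), 'tau': array([ 0.0000e+00, -3.7088e+01, -2.8141e+01,  7.0000e-02,  3.6000e-02,
       -0.0000e+00]), 'position': array([ 0.184, -0.544,  0.218]), 'eef_rot': array([ 0.987,  0.162, -0.   , -0.001]), 'ft_force': array([-0.243, -0.239, -0.851]), 'wrist_torque': array([ 0.006, -0.024, -0.01 ]), 'grip_force': np.float64(0.0), 'grip_width': np.float64(0.094)} 0.014
top [484.42775158   0.         314.27496122] [[-0.003, -0.998, 0.064, 0.483], [-1.0, 0.002, -0.015, -0.083], [0.015, -0.064, -0.998, 1.191], [0.0, 0.0, 0.0, 1.0]] 0.99590625
side [512.83612294   0.         314.34538237] [[-0.992, -0.091, 0.084, 0.459], [-0.124, 0.719, -0.684, 0.669], [0.002, -0.689, -0.725, 0.877], [0.0, 0.0, 0.0, 1.0]] 0.9959921875
```

View pics/top0.png

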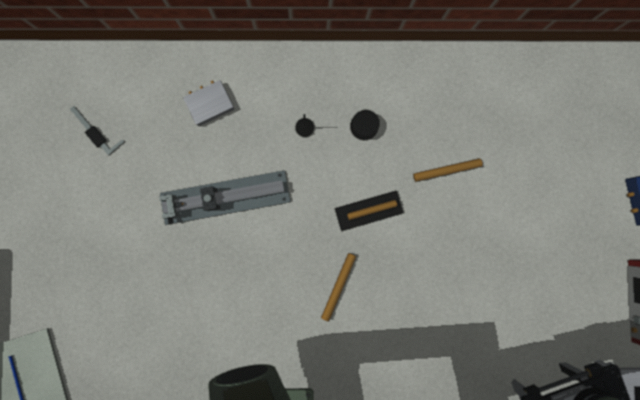

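View pics/side0.png

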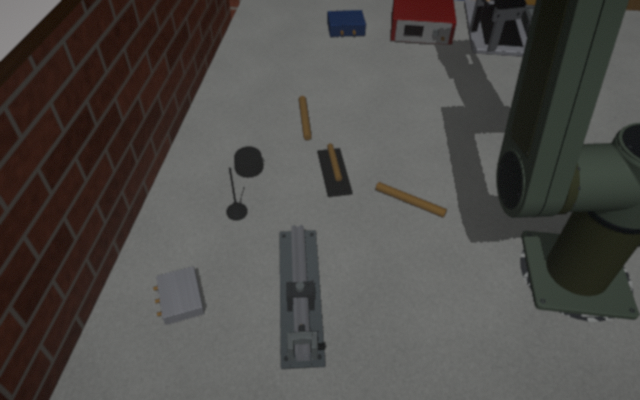

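The top view shows the small rod in the black rest at about (372,211). The gauge runs from the stop at (167,208) past the bridge at (209,197) to the open end at (290,187). Side view: rod at (335,162), bridge at (300,292), stop at (302,345).

```bash
cat > m.py <<'E'
from h import *
def pca(p):
    c=p.mean(0); w,V=np.linalg.eigh(np.cov((p-c).T)); d=V[:,-1]; s=(p-c)@d; return c+d*(s.max()+s.min())/2,d,np.ptp(s)
for n,seed in (("top",(372,211)),("side",(335,162))):
    D=np.load(n+"0.npz"); f,z,K,T=[D[k] for k in "fzKT"]; P=cloud(z,K,T)
    hsv=cv2.cvtColor(f,cv2.COLOR_RGB2HSV); m=cv2.inRange(hsv,(8,90,60),(25,255,255))
    N,L,S,C=cv2.connectedComponentsWithStats(m)
    for i in range(1,N):
        if S[i,4]>60:
            uv=np.argwhere(L==i)[:,::-1]; q=plane(K,T,uv,.034); c,d,l=pca(q[:,:2])
            print(n,"brass",S[i],c.round(4),"ang",np.degrees(np.arctan(d[1]/d[0])).round(2),"len",l.round(4),"depth z med",np.median(P[L==i][:,2]).round(4))
    # gauge region: points by height
    b={"top":(150,165,300,230),"side":(270,220,335,370)}[n]
    Q=P[b[1]:b[3],b[0]:b[2]].reshape(-1,3)
    for lo,hi,nm in ((.005,.016,"base"),(.036,.044,"groove"),(.062,.07,"bridge"),(.055,.0615,"stop"),(.072,.08,"cap")):
        s=Q[(Q[:,2]>lo)&(Q[:,2]<hi)]
        if len(s)>5:
            (cx,cy),wh,a=cv2.minAreaRect(s[:,:2].astype(np.float32)); print(n,nm,len(s),"rect",np.round([cx,cy,*wh],4),round(a,2),"mean",s.mean(0).round(4))
E
python3 m.py
```

```text
top brass [414 159  69  22 548] [ 0.617  -0.4224] ang -77.24 len 0.1693 depth z med 0.0222
top brass [347 200  50  20 348] [ 0.5215 -0.2373] ang -74.27 len 0.1225 depth z med 0.0414
top brass [322 254  34  67 592] [ 0.339  -0.1562] ang -23.57 len 0.1665 depth z med 0.0221
top base 2523 rect [0.5539 0.1182 0.3628 0.1569] 89.81 mean [0.5537 0.1017 0.0104]
top groove 920 rect [0.5572 0.1183 0.0626 0.2898] 15.97 mean [0.5535 0.1059 0.0397]
top bridge 230 rect [0.5397 0.1909 0.0522 0.1198] 10.25 mean [0.546  0.1484 0.0669]
top stop 188 rect [0.5388 0.1957 0.0522 0.1289] 10.34 mean [0.5307 0.2379 0.0583]
top cap 43 rect [0.5495 0.1503 0.0463 0.0276] 0.71 mean [0.5483 0.1467 0.0756]
side brass [627   0  13  10  61] [-0.4356 -1.1637] ang 67.37 len 0.0781 depth z med -0.1277
side brass [299  96  12  43 268] [ 0.6181 -0.3985] ang -77.27 len 0.1791 depth z med 0.0204
side brass [328 144  14  37 225] [ 0.5233 -0.2342] ang -74.2 len 0.1283 depth z med 0.0394
side brass [376 183  70  33 569] [ 0.3428 -0.1339] ang -23.74 len 0.1659 depth z med 0.0186
side base 2986 rect [0.5572 0.1092 0.0841 0.3368] 9.46 mean [0.5537 0.132  0.0093]
side groove 1038 rect [0.548  0.1189 0.0649 0.2925] 10.31 mean [0.5516 0.1334 0.0389]
side bridge 348 rect [0.5494 0.1512 0.0517 0.0315] 9.19 mean [0.55   0.1531 0.0661]
side stop 333 rect [0.5409 0.1987 0.0519 0.1312] 10.14 mean [0.5347 0.2352 0.0576]
side cap 60 rect [0.5498 0.1507 0.0156 0.0171] 27.89 mean [0.5496 0.1507 0.0749]
```

```bash
cat >> h.py <<'E'
def go(x,y,z,head):
    "twist(deg), travel(cm) from here to TCP x,y,z, tool straight down, tool x heading (deg, world)"
    o=r.get_obs(); A=R.from_quat(o["eef_rot"]); a=np.radians(head)
    X=np.array([np.cos(a),np.sin(a),0]); Z=np.array([0,0,-1.]); B=R.from_matrix(np.c_[X,np.cross(Z,X),Z])
    print("twist",np.degrees((A.inv()*B).as_rotvec()).round(2),"travel",(A.inv().apply(np.array([x,y,z])-o["position"])*100).round(3))
E
python3 -c "
from h import *
go(.5215,-.237,.18,105.7)"
```

```text
twist [-8.000e-02 -1.000e-01 -8.704e+01] travel [ 41.811 -18.278   3.891]
```

step_arm(twist=[[0,0,-10],[0,0,-20],[0,0,-30],[0,0,-40],[0,0,-50],[0,0,-60],[0,0,-70],[0,0,-80],[0,0,-87],[0,0,-87]], travel=[[4.6,-2,0],[9.2,-4,0],[13.8,-6,0.5],[18.4,-8,1],[23,-10,1.5],[27.6,-12,2],[32.2,-14,2.5],[37,-16.2,3.2],[41.8,-18.3,3.9],[41.8,-18.3,3.9]], hand=[6,6,6,6,6,6,6,6,6,6])

```text
t: 1.35
position: [0.5227, -0.2345, 0.1791]
eef_rot: [0.602, 0.798, 0.0, -0.001]
ft_force: [-0.7, -0.2, 1.0]
grip_width: 0.0603
grip_force: 0.0
```

```bash
cat > w.py <<'E'
from h import *
from m import pca
E
sed -i 's/^for n,seed/if __name__=="__main__":\n  for n,seed/; ' m.py
python3 - <<'E'
s=open('m.py').read().split('\n'); i=[k for k,l in enumerate(s) if 'for n,seed' in l][0]
open('m.py','w').write('\n'.join(s[:i+1]+['  '+l for l in s[i+1:]]))
E
python3 - <<'E'
from h import *; from m import pca
f,z,K,T=cam("wrist"); cv2.imwrite("pics/w1.png",f[:,:,::-1]); np.savez("w1.npz",f=f,z=z,K=K,T=T)
print(T.round(3).tolist(),K[0],r.get_obs()["position"])
m=cv2.inRange(cv2.cvtColor(f,cv2.COLOR_RGB2HSV),(8,90,60),(25,255,255)); P=cloud(z,K,T)
N,L,S,C=cv2.connectedComponentsWithStats(m)
for i in range(1,N):
    if S[i,4]>300:
        c,d,l=pca(plane(K,T,np.argwhere(L==i)[:,::-1],.036)[:,:2]); print(S[i],c.round(4),np.degrees(np.arctan(d[1]/d[0])).round(2),l.round(4),np.median(P[L==i][:,2]).round(4),np.percentile(P[L==i][:,2],95).round(4))
E
```

```text
[[0.961, 0.265, 0.073, 0.502], [0.275, -0.927, -0.254, -0.16], [0.0, 0.264, -0.964, 0.345], [0.0, 0.0, 0.0, 1.0]] [316.25429823   0.         318.6635548 ] [ 0.52165455 -0.23609251  0.17942665]
[  71    0  164  126 4106] [ 0.3472 -0.1558] -22.92 0.1627 0.0211 0.0233
[ 310  134   16  118 1836] [ 0.5227 -0.2369] -73.97 0.1215 0.0409 0.0427
[347 289  19  27 466] [ 0.5974 -0.3429] -75.83 0.0332 0.0201 0.0233
[181 302  26  64 800] [ 0.4277 -0.4345] -86.79 0.0885 0.2806 0.2841
[436 302  22  64 705] [ 0.7111 -0.3535] -63.68 0.0877 0.2812 0.2841
[ 212  350  355   50 4734] [ 0.6735 -0.4466] 15.65 0.433 0.2893 0.2911
```

View pics/w1.png

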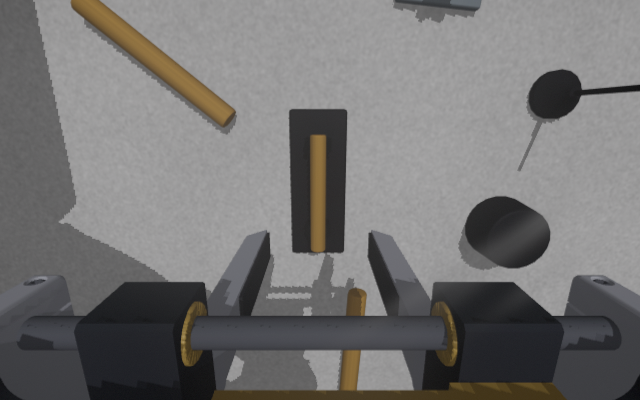

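The wrist view shows the rod lying at (318,193), in line between the open fingers. Its long axis is well aligned and nothing is in the way of the descent.

```bash
python3 -c "
from h import *
go(.5226,-.237,.045,106.0); print(r.get_obs()['position'])"
```

```text
twist [-0.09 -0.07 -0.19] travel [-0.13   0.089 13.442]
[ 0.52165455 -0.23609251  0.17942665]
```

step_arm(twist=[[0,0,0],[0,0,0],[0,0,0],[0,0,0]], travel=[[-0.1,0.1,4.5],[-0.1,0.1,9],[-0.1,0.1,12.5],[-0.1,0.1,13.4]], hand=[5,4,4,4])

```text
t: 1.9
position: [0.5197, -0.2382, 0.0438]
eef_rot: [0.605, 0.796, -0.0, -0.003]
ft_force: [-0.3, -0.3, -0.2]
grip_width: 0.0402
grip_force: 0.0
```

```bash
python3 -c "
from h import *
go(.5226,-.237,.045,106.0); o=r.get_obs(); print(o['position'],o['ft_force'])"
```

```text
twist [-0.24 -0.24 -0.47] travel [ 0.035  0.309 -0.121]
[ 0.5197094  -0.23816177  0.04379884] [-0.2693116  -0.29258223 -0.18235108]
```

step_arm(twist=[[0,0,-0.4],[0,0,-0.4],[0,0,-0.4]], travel=[[0,0.2,-0.1],[0,0.3,-0.1],[0,0.3,-0.1]], hand=[3,2.6,2.6])

```text
t: 2.28
position: [0.5269, -0.2383, 0.0493]
eef_rot: [0.601, 0.799, 0.0, 0.002]
ft_force: [-0.7, 0.5, -0.3]
grip_width: 0.0258
grip_force: 0.0
```

```bash
python3 -c "
from h import *
go(.5226,-.237,.045,106.0); o=r.get_obs(); print(o['position'],o['ft_force'])"
```

```text
twist [0.13 0.16 0.07] travel [ 0.249 -0.379  0.431]
[ 0.52692362 -0.23833626  0.04932674] [-0.66071601  0.51685351 -0.31750744]
```

step_arm(twist=[[0,0,0],[0,0,0],[0,0,0]], travel=[[0,0,0],[0,0,0],[0,0,0]], hand=[2.6,2.6,2.6])

```text
t: 2.65
position: [0.5256, -0.2374, 0.0475]
eef_rot: [0.601, 0.799, -0.0, 0.0]
ft_force: [0.6, 0.1, -0.1]
grip_width: 0.0259
grip_force: 0.0
```

```bash
python3 -c "
from h import *
go(.5226,-.237,.045,106.0); o=r.get_obs(); print(o['position'],o['ft_force'],o['dq'].round(4))
f=r.grab_frame('wrist'); o=r.get_obs();print(o['position'],o['dq'].round(4))
f=r.grab_frame('wrist'); o=r.get_obs();print(o['position'],o['dq'].round(4))"
```

```text
twist [0.   0.   0.07] travel [ 0.122 -0.278  0.253]
[ 0.52560425 -0.23740193  0.0475275 ] [ 0.59844496  0.06804473 -0.06476484] [-0.0005  0.0035  0.0013  0.0002 -0.0006  0.0003]
[ 0.52558705 -0.23742632  0.04747235] [-0.      0.003   0.0013  0.0011  0.0008 -0.0009]
[ 0.52551707 -0.23740749  0.04738942] [-0.0008  0.0032  0.     -0.0011 -0.0005 -0.0002]
```

step_arm(twist=[[0,0,0],[0,0,0],[0,0,0],[0,0,0],[0,0,0]], travel=[[0.05,-0.1,0.1],[0.1,-0.2,0.2],[0.1,-0.27,0.23],[0.1,-0.27,0.23],[0.1,-0.27,0.23]], hand=[2.6,2.6,2.6,2.6,2.6])

```text
t: 3.38
position: [0.5228, -0.2373, 0.0452]
eef_rot: [0.601, 0.799, 0.0, 0.0]
ft_force: [-0.0, 0.3, -1.1]
grip_width: 0.0259
grip_force: 0.0
```

```bash
python3 -c "
from h import *
go(.5226,-.237,.045,106.0); o=r.get_obs(); print(o['position'],o['ft_force'],o['dq'].round(4))
f,z,K,T=cam('wrist'); cv2.imwrite('pics/w2.png',cv2.resize(f[100:340,200:440],None,fx=2,fy=2)[:,:,::-1])
o=r.get_obs();print(o['position'])"
```

```text
twist [0.   0.01 0.06] travel [ 0.034 -0.007  0.02 ]
[ 0.5227666  -0.23731098  0.045198  ] [-0.01332029  0.27602463 -1.13939974] [ 0.0013  0.0003 -0.0001  0.0011 -0.0023 -0.0009]
[ 0.52281392 -0.237335    0.04521978]
```

View pics/w2.png

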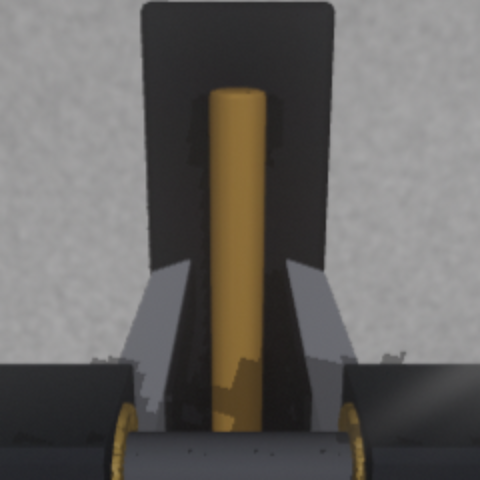

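The crop shows the rod centred between the fingertips, with gaps of about 22 px on each side. Now I close and lift.

step_arm(twist=[[0,0,0],[0,0,0],[0,0,0],[0,0,0]], travel=[[0,0,0],[0,0,0],[0,0,0],[0,0,0]], hand=[1.4,1.2,1.2,1.2], squeeze=20)

```text
t: 3.92
position: [0.5225, -0.2373, 0.0452]
eef_rot: [0.601, 0.799, -0.0, -0.0]
ft_force: [-1.5, -0.7, 1.3]
grip_width: 0.0154
grip_force: 20.0
```

step_arm(twist=[[0,0,0],[0,0,0],[0,0,0],[0,0,0],[0,0,0],[0,0,0],[0,0,0]], travel=[[0,0,-0.5],[0,0,-1.5],[0,0,-3],[0,0,-5],[0,0,-7],[0,0,-7],[0,0,-7]], hand=[1.2,1.2,1.2,1.2,1.2,1.2,1.2])

```text
t: 4.8
position: [0.5225, -0.2371, 0.1151]
eef_rot: [0.601, 0.799, 0.0, -0.0]
ft_force: [-0.6, 1.3, -0.8]
grip_width: 0.0156
grip_force: 20.0
```

```bash
cat > rod.py <<'E'
from h import *; from m import pca
# rod in hand, wrist view: top surface strip points, in tool frame
f,z,K,T=cam("wrist"); o=r.get_obs(); P=cloud(z,K,T)
m=cv2.inRange(cv2.cvtColor(f,cv2.COLOR_RGB2HSV),(8,90,60),(25,255,255)); m[270:]=0
N,L,S,C=cv2.connectedComponentsWithStats(m)
A=R.from_quat(o["eef_rot"])
for i in range(1,N):
    if S[i,4]>300:
        q=A.inv().apply(P[L==i]-o["position"])
        if np.median(np.abs(q[:,2]))<.03:
            b=np.arange(q[:,0].min(),q[:,0].max(),.008)
            for lo in b:
                s=q[(q[:,0]>=lo)&(q[:,0]<lo+.008)]; print("x %.3f ymid %.4f topz %.4f"%(s[:,0].mean(),(s[:,1].min()+s[:,1].max())/2,np.percentile(s[:,2],10)))
            print("far end x",np.percentile(q[:,0],99.5).round(4))
print(o["position"].round(4),o["grip_width"])
E
python3 rod.py
```

```text
x -0.025 ymid 0.0131 topz 0.1034
x -0.013 ymid 0.0007 topz 0.0037
x -0.007 ymid 0.0006 topz 0.0022
x 0.001 ymid 0.0006 topz 0.0024
x 0.008 ymid 0.0006 topz 0.0023
x 0.017 ymid 0.0010 topz 0.0024
x 0.025 ymid 0.0010 topz 0.0023
x 0.033 ymid 0.0031 topz 0.0023
x 0.041 ymid 0.0031 topz 0.0023
x 0.049 ymid 0.0027 topz 0.0024
x 0.057 ymid 0.0012 topz 0.0025rod.py:13: RuntimeWarning: Mean of empty slice.
  s=q[(q[:,0]>=lo)&(q[:,0]<lo+.008)]; print("x %.3f ymid %.4f topz %.4f"%(s[:,0].mean(),(s[:,1].min()+s[:,1].max())/2,np.percentile(s[:,2],10)))
  ret = ret.dtype.type(ret / rcount)
Traceback (most recent call last):
  File "rod.py", line 13, in <module>
    s=q[(q[:,0]>=lo)&(q[:,0]<lo+.008)]; print("x %.3f ymid %.4f topz %.4f"%(s[:,0].mean(),(s[:,1].min()+s[:,1].max())/2,np.percentile(s[:,2],10)))
                                                                                           ~~~~~~~~~~^^
ValueError: zero-size array to reduction operation minimum which has no identity
```

```bash
python3 -c "
from h import *
go(.5672,.0523,.17,100.1)"
```

```text
twist [-0.05 -0.06  5.96] travel [26.548 12.327 -5.535]
```

step_arm(twist=[[0,0,0],[0,0,0],[0,0,2],[0,0,4],[0,0,6],[0,0,6],[0,0,6],[0,0,6],[0,0,6]], travel=[[0,0,-3],[4,2,-5.5],[9,4.2,-5.5],[14,6.5,-5.5],[19,8.8,-5.5],[24,11.2,-5.5],[26.5,12.3,-5.5],[26.5,12.3,-5.5],[26.5,12.3,-5.5]], hand=[1.2,1.2,1.2,1.2,1.2,1.2,1.2,1.2,1.2])

```text
t: 5.98
position: [0.567, 0.0508, 0.1693]
eef_rot: [0.642, 0.766, -0.001, -0.0]
ft_force: [0.9, -0.4, -0.9]
grip_width: 0.0155
grip_force: 20.0
```

Run:
```python
from h import *
f,z,K,T=cam("wrist"); cv2.imwrite("pics/w3.png",f[:,:,::-1]); np.savez("w3.npz",f=f,z=z,K=K,T=T)
o=r.get_obs(); print(o["position"],o["dq"].round(3))
P=cloud(z,K,T)[:270].reshape(-1,3)
for lo,hi,nm in ((.007,.013,"base"),(.036,.044,"groove"),(.063,.069,"bridge"),(.056,.062,"stop"),(.073,.079,"cap")):
    s=P[(P[:,2]>lo)&(P[:,2]<hi)&(abs(P[:,0]-.55)<.1)&(P[:,1]<.3)]
    if len(s)>5:
        (cx,cy),wh,a=cv2.minAreaRect(s[:,:2].astype(np.float32)); print(nm,len(s),np.round([cx,cy,*wh],4),round(a,2),"mean",s.mean(0).round(4))
```

```text
[0.56714193 0.05044493 0.16948141] [-0.011 -0.005 -0.002  0.004  0.002  0.   ]
base 10341 [0.5564 0.1093 0.0802 0.2351] 10.29 mean [0.5544 0.1203 0.0102]
groove 2653 [0.5492 0.1487 0.0267 0.1373] 10.24 mean [0.5464 0.1641 0.039 ]
bridge 2069 [0.5493 0.148  0.0519 0.0297] 11.15 mean [0.5492 0.1481 0.067 ]
stop 32 [5.616e-01 1.351e-01 2.920e-02 1.000e-04] 10.2 mean [0.5627 0.1353 0.0603]
cap 359 [0.5496 0.1479 0.0154 0.0154] 9.44 mean [0.5493 0.1481 0.0762]
```

View pics/w3.png

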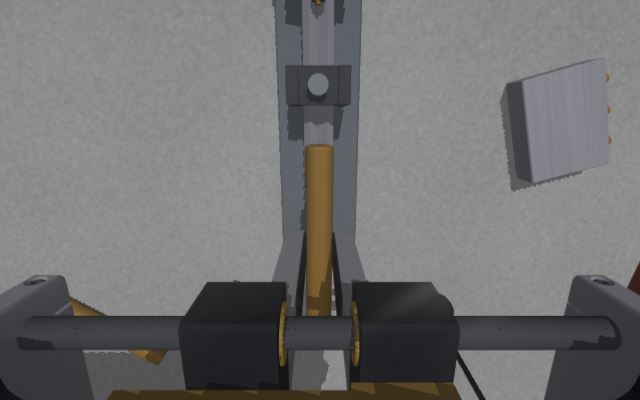

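The view shows the bridge at (318,85), the rod in hand ending at (319,146) in line with the groove, and the anvil with its pin at the top edge (318,3).

```bash
python3 -c "
from h import *
go(.5672,.0496,.070,100.25); print(r.get_obs()['position'])"
```

```text
twist [-0.08  0.01 -0.24] travel [-8.300e-02  5.000e-03  9.948e+00]
[0.56714193 0.05044493 0.16948141]
```

step_arm(twist=[[0,0,-0.2],[0,0,-0.2],[0,0,-0.2],[0,0,-0.2],[0,0,-0.2],[0,0,-0.2],[0,0,-0.2]], travel=[[-0.1,0,3],[-0.1,0,6],[-0.1,0,8.5],[-0.1,0,9.7],[-0.1,0,9.9],[-0.1,0,9.9],[-0.1,0,9.9]], hand=[1.2,1.2,1.2,1.2,1.2,1.2,1.2])

```text
t: 6.9
position: [0.5688, 0.0503, 0.0724]
eef_rot: [0.641, 0.768, 0.001, 0.001]
ft_force: [0.8, 0.6, -1.1]
grip_width: 0.0154
grip_force: 20.0
```

Run:
```python
from h import *; from m import pca
f,z,K,T=cam("wrist"); np.savez("w4.npz",f=f,z=z,K=K,T=T); cv2.imwrite("pics/w4.png",f[:,:,::-1])
P=cloud(z,K,T); o=r.get_obs(); A=R.from_quat(o["eef_rot"])
q=A.inv().apply((P-o["position"]).reshape(-1,3)).reshape(P.shape)
hsv=cv2.cvtColor(f,cv2.COLOR_RGB2HSV); m=cv2.inRange(hsv,(8,90,60),(25,255,255))>0
rod=m&(q[...,2]>0)&(q[...,2]<.012)&(abs(q[...,1])<.02)&(q[...,0]>-.02)
gr=(P[...,2]>.037)&(P[...,2]<.0425)&(abs(q[...,1])<.03)
br=(P[...,2]>.064)&(P[...,2]<.069)&(abs(q[...,1])<.04)&(q[...,0]>.05)&~m
for nm,M in (("rod",rod),("groove",gr),("bridge",br)):
    for lo in np.arange(-.02,.24,.02):
        s=q[M&(q[...,0]>=lo)&(q[...,0]<lo+.02)]
        if len(s)>40: print(nm,"x%.2f"%lo,len(s),"y %.4f %.4f mid %.4f"%(*np.percentile(s[:,1],[.5,99.5]),np.percentile(s[:,1],[.5,99.5]).mean()),"z",np.percentile(s[:,2],5).round(4))
go(.5672,.0496,.0566,100.25); print(o['position'],o["ft_force"])
```

```text
rod x-0.02 758 y -0.0072 0.0082 mid 0.0005 z 0.0025
rod x0.00 834 y -0.0070 0.0079 mid 0.0005 z 0.0025
rod x0.02 923 y -0.0067 0.0083 mid 0.0008 z 0.0026
rod x0.04 995 y -0.0070 0.0081 mid 0.0005 z 0.0024
rod x0.06 61 y -0.0062 0.0066 mid 0.0002 z 0.0037
groove x0.00 254 y -0.0146 0.0114 mid -0.0016 z 0.0306
groove x0.02 307 y -0.0148 0.0113 mid -0.0018 z 0.0305
groove x0.04 392 y -0.0145 0.0111 mid -0.0017 z 0.0305
groove x0.06 1025 y -0.0146 0.0113 mid -0.0017 z 0.0306
groove x0.08 277 y -0.0144 0.0112 mid -0.0016 z 0.0307
groove x0.12 1148 y -0.0145 0.0110 mid -0.0017 z 0.0306
bridge x0.08 2683 y -0.0274 0.0240 mid -0.0017 z 0.0036
bridge x0.10 2651 y -0.0274 0.0241 mid -0.0017 z 0.0036
twist [0.12 0.03 0.02] travel [-0.05  -0.16   1.571]
[0.56865064 0.05037978 0.07231083] [ 0.84379325 -0.05867641 -0.97141806]
```

step_arm(twist=[[0,0,0],[0,0,0],[0,0,0],[0,0,0]], travel=[[0,-0.1,0.3],[0,-0.1,0.6],[0,-0.1,0.6],[0,-0.1,0.6]], hand=[1.2,1.2,1.2,1.2])

```text
t: 7.45
position: [0.5667, 0.0503, 0.0651]
eef_rot: [0.641, 0.768, -0.0, -0.0]
ft_force: [-0.6, 0.2, -1.2]
grip_width: 0.0152
grip_force: 20.0
```

```bash
cat > al.py <<'E'
from h import *
f,z,K,T=cam("wrist"); P=cloud(z,K,T); o=r.get_obs(); A=R.from_quat(o["eef_rot"])
q=A.inv().apply((P-o["position"]).reshape(-1,3)).reshape(P.shape)
m=cv2.inRange(cv2.cvtColor(f,cv2.COLOR_RGB2HSV),(8,90,60),(25,255,255))>0
rod=m&(abs(q[...,2])<.012)&(abs(q[...,1])<.02)&(q[...,0]>0)&(q[...,0]<.05)
br=(P[...,2]>.064)&(P[...,2]<.069)&(abs(q[...,1])<.04)&(q[...,0]>.05)&~m
for nm,M in (("rod",rod),("bridge",br)):
    s=q[M]; print(nm,len(s),"ymid %.4f"%np.percentile(s[:,1],[.5,99.5]).mean(),"top %.4f"%np.percentile(s[:,2],5))
print(o["position"].round(4),o["ft_force"].round(2),o["dq"].round(3)); go(.5672,.0496,.0565,100.25)
E
python3 al.py
```

```text
rod 2243 ymid 0.0005 top 0.0027
bridge 5691 ymid 0.0002 top -0.0036
[0.5668 0.0503 0.0651] [ 0.01  1.56 -1.57] [-0.001 -0.001 -0.003 -0.002  0.001  0.001]
twist [0.   0.   0.02] travel [-0.075  0.026  0.865]
```

step_arm(twist=[[0,0,0],[0,0,0],[0,0,0],[0,0,0],[0,0,0],[0,0,0],[0,0,0]], travel=[[0,-0.02,0.2],[0,-0.03,0.4],[0,-0.03,0.6],[0,-0.03,0.75],[0,-0.03,0.83],[0,-0.03,0.83],[0,-0.03,0.83]], hand=[1.2,1.2,1.2,1.2,1.2,1.2,1.2])

```text
t: 8.38
position: [0.5665, 0.0502, 0.0569]
eef_rot: [0.641, 0.768, 0.0, 0.0]
ft_force: [0.1, 0.0, -1.7]
grip_width: 0.0155
grip_force: 20.0
```

```bash
python3 al.py
```

```text
rod 2242 ymid 0.0005 top 0.0026
bridge 6484 ymid 0.0004 top -0.0118
[0.5665 0.0502 0.0569] [ 0.29  0.39 -1.83] [ 0.001 -0.001 -0.    -0.    -0.001  0.002]
twist [0.01 0.   0.02] travel [-0.072  0.054  0.043]
```

step_arm(twist=[[0,0,0],[0,0,0],[0,0,0],[0,0,0],[0,0,0],[0,0,0],[0,0,0]], travel=[[0,0,0.05],[0,0,0.05],[0,0,0.05],[0,0,0.05],[0,0,0.05],[0,0,0.05],[0,0,-0.1]], hand=[1.2,1.2,1.8,2.2,2.6,2.6,2.6])

```text
t: 9.3
position: [0.5663, 0.0502, 0.0578]
eef_rot: [0.641, 0.768, -0.0, -0.0]
ft_force: [-0.6, -0.1, -1.1]
grip_width: 0.0263
grip_force: 0.0
```

```bash
python3 al.py
```

```text
rod 2192 ymid 0.0005 top 0.0045
bridge 6408 ymid 0.0004 top -0.0106
[0.5666 0.0502 0.0581] [-0.8  -0.52  0.53] [ 0.001 -0.    -0.004  0.002 -0.006 -0.001]
twist [0.01 0.   0.02] travel [-0.073  0.05   0.159]
```

step_arm(twist=[[0,0,0],[0,0,0],[0,0,0],[0,0,0],[0,0,0],[0,0,0],[0,0,0]], travel=[[0,0,-1.5],[0,0,-5],[1,0,-6.5],[4,0,-6.5],[5,0,-6.5],[5,0,-6.5],[5,0,-6.5]], hand=[2.6,2.6,1,0,0,0,0])

```text
t: 10.22
position: [0.5574, 0.0989, 0.1225]
eef_rot: [0.641, 0.768, -0.0, -0.0]
ft_force: [-0.4, -0.1, 0.7]
grip_width: 0.0004
grip_force: 0.0
```

Run:
```python
from h import *
f,z,K,T=cam("wrist"); np.savez("w5.npz",f=f,z=z,K=K,T=T)
c=f[0:280,220:420]; cv2.imwrite("pics/w5.png",cv2.resize(c,None,fx=2.1,fy=2.1,interpolation=cv2.INTER_CUBIC)[:,:,::-1])
P=cloud(z,K,T); o=r.get_obs(); print(o["position"].round(4),o["dq"].round(3))
d=np.array([-.178,.984]); n=np.array([.984,.178]); c0=np.array([.5494,.148])
br=(P[...,2]>.064)&(P[...,2]<.069)&(np.hypot(P[...,0]-c0[0],P[...,1]-c0[1])<.045)
(cx,cy),wh,a=cv2.minAreaRect(P[br][:,:2].astype(np.float32)); print("bridge",cx,cy,wh,a)
c0=np.array([cx,cy]); s=(P[...,:2]-c0)@d+.015; t=(P[...,:2]-c0)@n
# height profile along axis (groove x), near centreline
for lo in np.arange(.03,.13,.002):
    M=(abs(t)<.0025)&(s>=lo)&(s<lo+.002); 
    if M.sum()>2: print("%.3f:%.4f"%(lo,np.median(P[M][:,2])),end=" ")
hsv=cv2.cvtColor(f,cv2.COLOR_RGB2HSV); m=cv2.inRange(hsv,(8,90,60),(25,255,255))>0
M=m&(abs(t)<.012)&(abs(s)<.2); print("\nbrass s bins")
q=s[M&(s<.03)]; print("rod s",q.min() if len(q) else None,q.max() if len(q) else None)
q=s[M&(s>.03)]; print("pin s",(q.min(),q.max(),len(q)) if len(q) else None)
```

```text
[0.5575 0.0988 0.1225] [-0.003 -0.002 -0.003  0.002 -0.     0.001]
bridge 0.5492479801177979 0.14836326241493225 (0.052053820341825485, 0.029720498248934746) 10.2825288772583
0.030:0.0351 0.032:0.0361 0.034:0.0358 0.036:0.0356 0.038:0.0346 0.040:0.0352 0.042:0.2879 0.044:0.0351 0.046:0.0354 0.048:0.0352 0.050:0.0354 0.052:0.0346 0.054:0.0354 0.056:0.0355 0.058:0.0353 0.060:0.0356 0.062:0.0351 0.064:0.0356 0.066:0.0351 0.068:0.0347 0.070:0.0350 0.072:0.0352 0.074:0.0356 0.076:0.0347 0.078:0.0459 0.080:0.0491 0.082:0.0513 0.084:0.0513 0.086:0.0513 0.088:0.0510 0.090:0.0512 0.092:0.0511 0.094:0.0515 0.096:0.0510 0.098:0.0561 0.100:0.0591 0.102:0.0591 0.104:0.0591 0.106:0.0594 0.108:0.0592 0.110:0.0594 0.112:0.0589 
brass s bins
rod s -0.04886177587262232 -0.002559119904826091
pin s (np.float64(0.04268676441867513), np.float64(0.08110118893382012), 43)
```

View pics/w5.png

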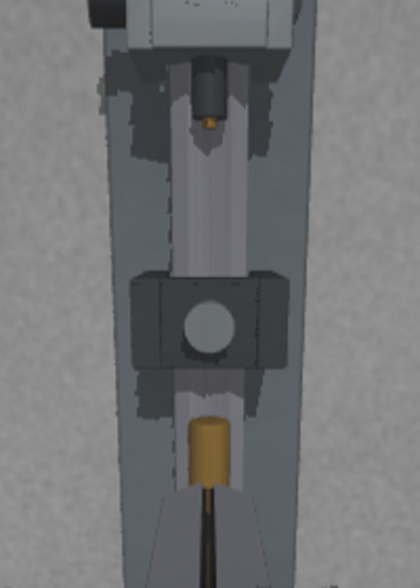

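The crop shows the anvil with its brass pin (tip at about (209,125)), the bridge cap at (209,327), and the rod front at (209,420) just before the bridge, all in one line. From depth the anvil face is at groove x ≈ 81.5 mm and the saddle face at ≈ 98.5 mm, so the anvil stands out 17 mm, which is plausible.

```bash
python3 -c "
from h import *
go(.5812,-.0287,.0570,100.25)"
```

```text
twist [-0.04  0.01 -0.01] travel [-12.968   0.071   6.555]
```

step_arm(twist=[[0,0,0],[0,0,0],[0,0,0],[0,0,0],[0,0,0],[0,0,0],[0,0,0],[0,0,0],[0,0,0]], travel=[[-4,0,0],[-8,0.05,0],[-12,0.07,0],[-13,0.07,1],[-13,0.07,3],[-13,0.07,4.5],[-13,0.07,5.3],[-13,0.07,5.5],[-13,0.07,5.5]], hand=[0,0,0,0,0,0,0,0,0])

```text
t: 11.4
position: [0.5818, -0.0281, 0.0682]
eef_rot: [0.641, 0.768, 0.0, 0.0]
ft_force: [-0.4, 1.0, -0.6]
grip_width: 0.0003
grip_force: 0.0
```

```bash
cat > st.py <<'E'
from h import *
o=r.get_obs(); d=np.array([-.178,.984]); n=np.array([.984,.178]); c0=np.array([.5492,.1484])
p=o["position"]; print("t",o["t"],"s %.4f t %.4f z %.4f"%((p[:2]-c0)@d+.015,(p[:2]-c0)@n,p[2]),"F along %.2f"%(o["ft_force"][:2]@d),o["ft_force"].round(2),o["dq"].round(3))
E
python3 st.py
```

```text
t 11.4 s -0.1645 t 0.0006 z 0.0682 F along 1.09 [-0.43  1.03 -0.57] [-0.002 -0.009 -0.007 -0.001  0.002  0.   ]
```

step_arm(twist=[[0,0,0],[0,0,0],[0,0,0],[0,0,0],[0,0,0],[0,0,0]], travel=[[0,-0.05,0.4],[0,-0.05,0.8],[0,-0.05,1.1],[0,-0.05,1.1],[0,-0.05,1.1],[0,-0.05,1.1]], hand=[0,0,0,0,0,0])

```text
t: 12.15
position: [0.5811, -0.0285, 0.057]
eef_rot: [0.641, 0.768, 0.0, 0.0]
ft_force: [0.7, -0.3, 0.6]
grip_width: 0.0006
grip_force: 0.0
```

```bash
python3 st.py
```

```text
t 12.15 s -0.1648 t -0.0001 z 0.0570 F along -0.42 [ 0.66 -0.31  0.63] [-0.001  0.002 -0.     0.001  0.     0.001]
```

step_arm(twist=[[0,0,0],[0,0,0],[0,0,0],[0,0,0],[0,0,0],[0,0,0],[0,0,0],[0,0,0],[0,0,0],[0,0,0]], travel=[[0.3,0,0],[0.6,0,0],[0.9,0,0],[1.2,0,0],[1.6,0,0],[2.0,0,0],[2.5,0,0],[3.0,0,0],[3.5,0,0],[4.0,0,0]], hand=[0,0,0,0,0,0,0,0,0,0])

```text
t: 13.4
position: [0.5737, 0.0112, 0.0569]
eef_rot: [0.641, 0.768, -0.0, 0.0]
ft_force: [0.0, -1.3, -0.0]
grip_width: 0.0006
grip_force: 0.6
```

```bash
cat > gap.py <<'E'
from h import *; import sys
exec(open("st.py").read().split("\n",1)[1])
f,z,K,T=cam("wrist"); P=cloud(z,K,T); np.savez("g.npz",f=f,z=z,K=K,T=T)
S=(P[...,:2]-c0)@d+.015; t=(P[...,:2]-c0)@n
def prof(lo,hi):
    return " ".join("%.0f:%.1f"%(a*1e3,np.median(P[M][:,2])*1e3) for a in np.arange(lo,hi,.002) for M in [(abs(t)<.0025)&(S>=a)&(S<a+.002)] if M.sum()>1)
print(prof(float(sys.argv[1]),float(sys.argv[2])))
E
python3 gap.py -.11 .11
```

```text
t 13.4 s -0.1243 t -0.0003 z 0.0569 F along -1.28 [ 0.03 -1.3  -0.05] [ 0.066 -0.012  0.016  0.001 -0.008  0.067]
-110:52.8 -108:164.2 -106:166.4 -104:161.4 -102:161.4 -100:160.9 -98:158.1 -96:159.6 -94:156.8 -92:156.5 -90:53.1 -88:52.7 -86:53.1 -84:52.7 -82:52.9 -80:52.9 -78:52.4 -76:53.1 -74:52.8 -72:52.8 -70:53.0 -68:52.7 -66:52.9 -64:52.8 -62:53.0 -60:53.0 -58:52.8 -56:52.9 -54:53.2 -52:53.0 -50:53.1 -48:222.3 -46:52.7 -44:52.7 -42:53.0 -40:53.2 -38:53.0 -36:52.9 -34:53.0 -32:52.9 -30:52.8 -28:52.8 -26:53.1 -24:52.7 -22:52.9 -20:53.1 -18:52.8 -16:52.9 -14:53.2 -12:52.8 -10:53.0 -8:53.0 -6:52.8 -4:52.9 -2:54.2 0:61.2
```

step_arm(twist=[[0,0,0],[0,0,0],[0,0,0],[0,0,0],[0,0,0],[0,0,0],[0,0,0],[0,0,0],[0,0,0],[0,0,0]], travel=[[0.4,0,0],[0.8,0,0],[1.2,0,0],[1.6,0,0],[2.1,0,0],[2.6,0,0],[3.1,0,0],[3.6,0,0],[4.1,0,0],[4.6,0,0]], hand=[0,0,0,0,0,0,0,0,0,0])

```text
t: 14.7
position: [0.5655, 0.0565, 0.0568]
eef_rot: [0.641, 0.768, -0.0, -0.0]
ft_force: [-0.3, -3.4, 0.5]
grip_width: 0.0005
grip_force: 1.8
```

```bash
python3 gap.py .02 .11
```

```text
t 14.7 s -0.0783 t -0.0003 z 0.0568 F along -3.25 [-0.35 -3.36  0.51] [ 0.069 -0.007  0.008 -0.001 -0.003  0.068]
20:76.0 22:76.0 24:66.3 26:66.2 28:66.2 32:53.0 34:52.9 36:53.2 38:52.8 40:52.8 42:53.0 44:52.9 46:53.1 48:52.7 50:52.5 54:36.4 56:34.6
```

step_arm(twist=[[0,0,0],[0,0,0],[0,0,0],[0,0,0],[0,0,0],[0,0,0],[0,0,0],[0,0,0],[0,0,0],[0,0,0]], travel=[[0.3,0,0],[0.6,0,0],[0.9,0,0],[1.2,0,0],[1.4,0,0],[1.6,0,0],[1.7,0,0],[1.8,0,0],[1.8,0,0],[1.8,0,0]], hand=[0,0,0,0,0,0,0,0,0,0])

```text
t: 16.0
position: [0.5624, 0.0741, 0.0569]
eef_rot: [0.641, 0.768, 0.0, -0.0]
ft_force: [0.1, -3.3, -0.1]
grip_width: 0.0005
grip_force: 1.2
```

```bash
python3 gap.py .02 .12
python3 - <<'E'
import numpy as np,cv2
f=np.load("g.npz")["f"]; cv2.imwrite("pics/w6.png",cv2.resize(f[0:120,250:390],None,fx=5,fy=5,interpolation=cv2.INTER_CUBIC)[:,:,::-1])
E
```

```text
t 16.0 s -0.0605 t -0.0003 z 0.0569 F along -3.23 [ 0.11 -3.27 -0.12] [ 0.    -0.    -0.002 -0.003 -0.     0.001]
20:76.1 22:67.4 24:66.3 26:66.5 28:66.0 30:52.8 32:52.7 34:52.8 36:53.1 38:53.0 40:52.7 42:52.9 44:52.9 46:52.9 48:53.0 50:53.1 52:53.0 54:53.0 56:53.0 58:52.8 60:52.9 62:53.0 64:52.9 66:52.9 68:52.0 72:35.9 74:33.9
```

View pics/w6.png

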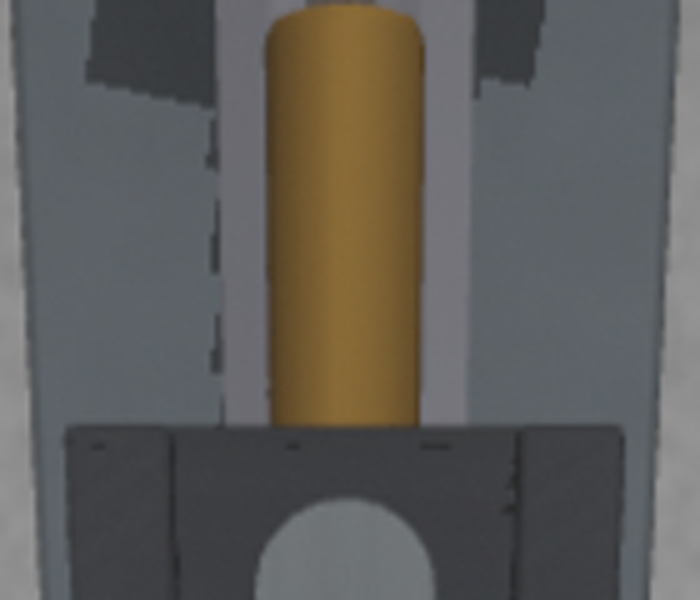

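The crop shows the rod seated and past the bridge, its front at about (345,5), depth-profiled at groove x ≈ 70 mm. That leaves roughly 11 mm to the anvil.

step_arm(twist=[[0,0,0],[0,0,0],[0,0,0],[0,0,0],[0,0,0],[0,0,0],[0,0,0],[0,0,0],[0,0,0]], travel=[[0.12,0,0],[0.24,0,0],[0.36,0,0],[0.48,0,0],[0.58,0,0],[0.66,0,0],[0.74,0,0],[0.8,0,0],[0.8,0,0]], hand=[0,0,0,0,0,0,0,0,0])

```text
t: 17.18
position: [0.5609, 0.0819, 0.0569]
eef_rot: [0.641, 0.768, 0.0, -0.0]
ft_force: [0.4, -2.4, -0.6]
grip_width: 0.0003
grip_force: 1.5
```

```bash
python3 st.py
```

```text
t 17.175 s -0.0525 t -0.0003 z 0.0569 F along -2.46 [ 0.35 -2.43 -0.6 ] [-0.002 -0.    -0.     0.     0.     0.   ]
```

step_arm(twist=[[0,0,0],[0,0,0],[0,0,0],[0,0,0]], travel=[[0.04,0,0],[0.08,0,0],[0.1,0,0],[0.1,0,0]], hand=[0,0,0,0])

```text
t: 17.68
position: [0.5608, 0.0827, 0.0568]
eef_rot: [0.641, 0.768, 0.0, -0.0]
ft_force: [0.8, -2.4, 0.3]
grip_width: 0.0004
grip_force: 1.7
```

step_arm(twist=[[0,0,0],[0,0,0],[0,0,0]], travel=[[0.03,0,0],[0.05,0,0],[0.05,0,0]], hand=[0,0,0])

```text
t: 18.05
position: [0.5607, 0.0832, 0.0568]
eef_rot: [0.641, 0.768, -0.0, -0.0]
ft_force: [1.3, -3.7, -0.2]
grip_width: 0.0002
grip_force: 1.8
```

step_arm(twist=[[0,0,0],[0,0,0],[0,0,0]], travel=[[0.03,0,0],[0.05,0,0],[0.05,0,0]], hand=[0,0,0])

```text
t: 18.42
position: [0.5606, 0.0837, 0.0569]
eef_rot: [0.641, 0.768, 0.0, 0.0]
ft_force: [0.7, -3.5, -0.3]
grip_width: 0.0004
grip_force: 1.8
```

step_arm(twist=[[0,0,0],[0,0,0],[0,0,0]], travel=[[0.03,0,0],[0.05,0,0],[0.05,0,0]], hand=[0,0,0])

```text
t: 18.8
position: [0.5605, 0.0842, 0.0569]
eef_rot: [0.641, 0.768, 0.0, 0.0]
ft_force: [0.8, -3.4, -0.4]
grip_width: 0.0002
grip_force: 1.8
```

step_arm(twist=[[0,0,0],[0,0,0],[0,0,0]], travel=[[0.03,0,0],[0.05,0,0],[0.05,0,0]], hand=[0,0,0])

```text
t: 19.18
position: [0.5604, 0.0847, 0.0569]
eef_rot: [0.641, 0.768, 0.0, -0.0]
ft_force: [1.4, -2.8, 0.4]
grip_width: 0.0008
grip_force: 1.9
```

step_arm(twist=[[0,0,0],[0,0,0],[0,0,0]], travel=[[0.03,0,0],[0.05,0,0],[0.05,0,0]], hand=[0,0,0])

```text
t: 19.55
position: [0.5603, 0.0852, 0.0569]
eef_rot: [0.641, 0.768, 0.0, -0.0]
ft_force: [1.3, -3.6, 0.5]
grip_width: 0.0007
grip_force: 1.9
```

step_arm(twist=[[0,0,0],[0,0,0],[0,0,0]], travel=[[0.03,0,0],[0.05,0,0],[0.05,0,0]], hand=[0,0,0])

```text
t: 19.92
position: [0.5602, 0.0857, 0.0569]
eef_rot: [0.641, 0.768, 0.0, -0.0]
ft_force: [0.4, -4.1, -0.1]
grip_width: 0.0006
grip_force: 1.9
```

step_arm(twist=[[0,0,0],[0,0,0],[0,0,0]], travel=[[0.03,0,0],[0.05,0,0],[0.05,0,0]], hand=[0,0,0])

```text
t: 20.3
position: [0.5602, 0.0861, 0.0568]
eef_rot: [0.641, 0.768, -0.0, 0.0]
ft_force: [1.8, -3.9, 0.2]
grip_width: 0.0005
grip_force: 2.1
```

step_arm(twist=[[0,0,0],[0,0,0],[0,0,0]], travel=[[0.03,0,0],[0.05,0,0],[0.05,0,0]], hand=[0,0,0])

```text
t: 20.68
position: [0.5602, 0.0862, 0.0569]
eef_rot: [0.641, 0.768, -0.0, 0.0]
ft_force: [1.4, -6.8, 0.6]
grip_width: 0.0005
grip_force: 2.7
```

The anvil is reached: the force has jumped to about 7 N and the tool has stopped advancing.

step_arm(twist=[[0,0,0],[0,0,0],[0,0,0],[0,0,0]], travel=[[0.03,0,0],[0.05,0,0],[0.05,0,0],[0.05,0,0]], hand=[0,0,0,0])

```text
t: 21.18
position: [0.5602, 0.0862, 0.0569]
eef_rot: [0.641, 0.768, -0.001, 0.001]
ft_force: [1.2, -6.7, -0.3]
grip_width: 0.0006
grip_force: 3.3
```

```bash
python3 -c "
from h import *
for i in range(6):
    r.grab_frame('wrist'); o=r.get_obs(); print(o['t'],o['position'].round(5),o['ft_force'].round(2),o['grip_force'].round(2),(o['ft_force'][:2]@[-.178,.984]).round(2))"
```

```text
Traceback (most recent call last):
AttributeError: 'float' object has no attribute 'round'
```

```bash
python3 -c "
from h import *
for i in range(8):
    r.grab_frame('wrist'); o=r.get_obs(); print(o['t'],o['position'].round(5),o['ft_force'].round(2),o['grip_force'],(o['ft_force'][:2]@[-.178,.984]).round(2))"
```

```text
21.275 [0.56016 0.08622 0.05688] [ 1.17 -7.21  0.27] 3.285454586148262 -7.3
21.325 [0.56016 0.0862  0.05688] [ 0.96 -6.98  0.92] 3.285730965435505 -7.04
21.375 [0.56017 0.08623 0.05689] [ 0.54 -6.33  0.33] 3.2850542664527893 -6.32
21.425 [0.56016 0.0862  0.05689] [ 1.91 -6.23  0.03] 3.285103663802147 -6.47
21.475 [0.56013 0.0862  0.05685] [ 1.55 -6.78 -0.56] 3.2842284813523293 -6.95
21.525 [0.56017 0.0862  0.05688] [ 0.99 -6.21  0.06] 3.2844915613532066 -6.29
21.575 [0.56016 0.08622 0.05688] [ 1.57 -6.78 -0.28] 3.2846279069781303 -6.95
21.625 [0.56021 0.0862  0.05691] [ 1.05 -6.32  0.09] 3.2846906036138535 -6.41
```

step_arm(twist=[[0,0,0],[0,0,0],[0,0,0],[0,0,0]], travel=[[0.03,0,0],[0.05,0,0],[0.07,0,0],[0.07,0,0]], hand=[0,0,0,0])

```text
t: 22.12
position: [0.5601, 0.0863, 0.0569]
eef_rot: [0.641, 0.768, -0.001, 0.001]
ft_force: [2.2, -9.1, 0.1]
grip_width: 0.0003
grip_force: 4.1
```

```bash
python3 -c "
from h import *
for i in range(4):
    r.grab_frame('wrist'); o=r.get_obs(); print(o['t'],o['position'].round(5),o['ft_force'].round(2),o['grip_force'],(o['ft_force'][:2]@[-.178,.984]).round(2))"
```

```text
22.175 [0.56013 0.08627 0.05686] [ 0.92 -8.31  0.08] 4.102914556860924 -8.34
22.225 [0.56015 0.08627 0.0569 ] [ 1.11 -8.82  0.06] 4.098378047347069 -8.88
22.275 [0.56015 0.08627 0.05688] [ 1.4  -7.38 -0.53] 4.095634147524834 -7.51
22.325 [0.56013 0.08626 0.05688] [ 2.32 -8.31  0.21] 4.094889163970947 -8.59
```

step_arm(twist=[[0,0,0],[0,0,0],[0,0,0],[0,0,0],[0,0,0],[0,0,0],[0,0,0]], travel=[[0.03,0,0],[0.05,0,0],[0.07,0,0],[0.07,0,0],[0.07,0,0],[0.07,0,0],[0.07,0,0]], hand=[0,0,0,0,0,0,0])

```text
t: 23.2
position: [0.5602, 0.0863, 0.0569]
eef_rot: [0.641, 0.768, -0.001, 0.001]
ft_force: [1.6, -9.6, -0.1]
grip_width: 0.0009
grip_force: 4.9
```

```bash
python3 -c "
from h import *
for i in range(4):
    r.grab_frame('wrist'); o=r.get_obs(); print(o['t'],o['position'].round(5),o['ft_force'].round(2),o['grip_force'],(o['ft_force'][:2]@[-.178,.984]).round(2))"
```

```text
23.25 [0.56016 0.08633 0.05691] [  1.61 -10.25  -0.27] 4.9031732976436615 -10.37
23.3 [0.56014 0.0863  0.05689] [ 1.42 -9.45 -1.23] 4.9017443507909775 -9.56
23.35 [0.56015 0.08633 0.05691] [ 1.57 -9.19 -1.39] 4.9025387316942215 -9.32
23.4 [0.56014 0.08632 0.0569 ] [ 2.09 -8.68  0.19] 4.902139976620674 -8.92
```

The push held about 6 N above the sliding force. I now back straight off along the groove, then go up.

step_arm(twist=[[0,0,0],[0,0,0],[0,0,0],[0,0,0],[0,0,0],[0,0,0],[0,0,0],[0,0,0],[0,0,0],[0,0,0]], travel=[[-0.1,0,0],[-0.2,0,0],[-0.4,0,0],[-0.8,0,0],[-1.5,0,0],[-1.8,0,-1.5],[-1.8,0,-4],[-1.8,0,-6],[-1.8,0,-6],[-1.8,0,-6]], hand=[0,0,0,0,0,0,0,0,0,0])

```text
t: 24.65
position: [0.5626, 0.0708, 0.1167]
eef_rot: [0.641, 0.768, -0.0, -0.0]
ft_force: [0.3, -0.3, -0.7]
grip_width: 0.0002
grip_force: 0.0
```

```bash
python3 gap.py -.06 .11
python3 - <<'E'
import numpy as np,cv2
f=np.load("g.npz")["f"]; cv2.imwrite("pics/w7.png",cv2.resize(f[0:240,250:390],None,fx=2.5,fy=2.5,interpolation=cv2.INTER_CUBIC)[:,:,::-1])
E
```

```text
t 24.65 s -0.0637 t -0.0006 z 0.1167 F along -0.39 [ 0.27 -0.35 -0.74] [ 0.001  0.016  0.015 -0.001  0.001  0.   ]
-60:152.8 -58:152.4 -56:146.2 -54:159.9 -52:36.0 -50:35.1 -48:222.3 -46:226.4 -44:223.3 -42:221.5 -40:221.2 -38:220.1 -36:219.4 -34:217.2 -32:216.2 -30:214.9 -28:53.1 -26:53.1 -24:52.8 -22:52.9 -20:53.3 -18:53.0 -16:52.4 -14:53.0 -12:53.0 -10:52.6 -8:53.0 -6:52.8 -4:52.9 -2:52.7 0:66.2 2:66.1 4:66.1 6:75.7 8:76.5 10:76.0 12:282.2 14:76.3 16:76.3 18:75.9 20:75.8 22:66.8 24:66.3 26:66.3 28:66.1 30:53.3 32:52.9 34:52.9 36:53.1 38:53.0 40:52.7 42:53.1 44:53.1 46:52.9 48:52.9 50:53.1 52:52.5 54:53.1 56:53.0 58:52.7 60:53.1 62:53.0 64:53.4 66:53.3 68:53.1 70:53.2 72:52.8 74:52.9 76:52.8 78:53.0 80:51.8 82:51.1 84:51.2
```

View pics/w7.png

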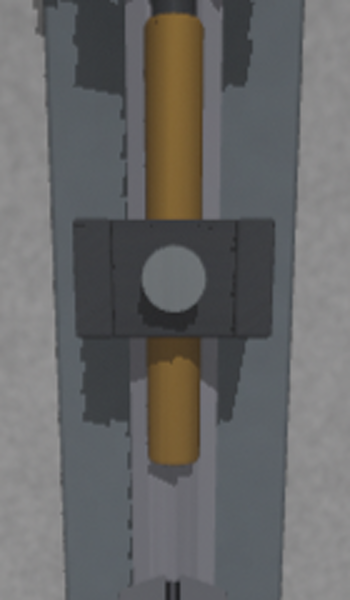

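The crop shows the rod seated level under the bridge, its front at about (174,14) against the dark anvil with no gap. The gripper is clear, so I'm handing in.

```bash
python3 -c "
from cell import r
print(r.close_job())"
```

```text
the job is handed in; nothing more can be done
None
```

The rod lies in the groove against the stop's anvil, pressed home with about 6 N more than the sliding took; I let go with the gripper clear and handed the job in at about 25 s, but no verdict came back.

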